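# Sort two drill-guide blocks and gauge the good one with a free-hanging pin

## Robot

A 7-joint arm with a two-finger parallel gripper is mounted at the origin on the work surface. World frame = base frame: x ahead of the robot, y to its left, z up, the work surface at z = 0. Lengths are in m, angles in rad, forces in N, time in s.
With the tool pointing down it reaches from about 0.4 to 0.85 m from the base axis. Payload 4.4 kg.
Tool frame: the origin (TCP) lies at the centre of the arm's flange, where the gripper is bolted on; the fingertips stand 199 mm ahead of it and the grasp point (between the pads) lies 180 mm ahead of it; z points along the fingers, y is the line along which they close (so a half turn about z gives the same grasp; the last joint's range is limited). The gripper opens to 94 mm and grips with 3 to 60 N. Pads are 16 mm wide; open, the fingers measure 119 mm over their backs; the gripper's body (75 mm by 177 mm) begins 78 mm behind the grasp point.
Start: joints at [1.112, 0.628, 0.038, 1.517, -0.027, 0.996, -0.02], TCP at [0.249, -0.601, 0.405] pointing down, gripper open.
Joint ranges: [-3.06, 3.06], [-0.37, 2.12], [-1.25, 1.32], [0.18, 2.47], [-1.1, 4.24], [0.23, 1.98], [-2.94, 2.94]. Speed limits (rad/s): [2.57, 2.57, 3.14, 3.14, 3.14, 3.14, 3.14].

## Interface

Orientations are given as a unit quaternion [x, y, z, w].
In Python, from bench import readout, camera, calibration, env gives the robot as it stands. The module is installed in compiled form; this text tells all that it offers.
- The arm moves only by the tool send_rows, never from a script. Its argument "targets" is one flat list of numbers, 7 for each row, row after row: the shift along the tool's x, y, z scaled (see below), then the turn, a rotation vector about the tool's x, y, z scaled (see below), then the opening, from 0 (shut) to 1 (fully open). In form: [tx, ty, tz, ax, ay, az, jaw, tx, ty, tz, ax, ay, az, jaw, ...]. A call has 1 to 8 rows; each row shifts and turns the commanded pose from where the row before left it, along the tool's axes as they then stand; what a row does not reach is not made up. The controller multiplies each number of a shift by 0.03 m and each number of a turn by 0.15 rad. A row lasts 1/8 s, in which the tool goes at most 62.5 mm and 10.7 degrees, less where a joint would pass 70% of its speed; a pose out of reach is approached as far as the arm can. A call with a number of a shift or a turn outside -1 to 1 is refused whole. A call with a gripper value outside its range is refused whole. The fingers move at their own pace and stop on an object; the grip force is fixed at half the most. Time passes only in rows, so rows that do not move let the fingers close. It gives the time, the measured TCP pose, the force, the opening and the grip force at its end, in the units of the state.
- readout.read_state(): the state, without advancing time (a new reading comes with each control period).
- camera(name): name is "scene" or "top" or "wrist"; returns (picture, depth): 480x640x3 uint8, blue, green, red; 480x640 float32, m along the optical axis (not along the pixel's ray), 0 where there is no reading.
- calibration(name): a dict with "camera_matrix" (3x3 intrinsics, pixels), "R" (3x3) and "t" (3): a world point X has camera coordinates R X + t. Camera axes: x right, y down, z forward; pixel columns grow to the right and rows downward; lengths in m; the calibration is good to about 2 mm. A picture is of the moment at which its call begins: read the wrist's pose just before it. calibration takes no time and is no camera call; for the wrist camera it gives the pose at the moment of the call.
- env.close_job(): hands the job in; it is judged then, once.
The state is a dict: "clock": time; "joints": joint angles; "qd": joint speeds; "joint_torque": joint torques, N m; "tool_pos": TCP position; "eef_rot": TCP orientation; "contact_force": force on the tool from outside, world axes, zero at the start; "torque": the same for the moment, N m; "width": opening from 0.0 (shut) to 1.0 (fully open); "grip_force": force on a finger pad.
Only numpy, scipy, OpenCV 4.12 (cv2) and the standard library are available. Lean on these libraries where they do the work, as an engineer would, in place of code of your own. Each camera call takes 0.05 s, during which the arm holds its last target. There are 200 camera calls.

## Task

Two printed drill-guide blocks lie on the dental lab bench: set the one with the round tag down flat in the nest of the raised gauge stand, and the one with the bar-shaped tag flat in the low reject tray. Then take the gauge pin out of its rack by the handle and lower it upright through the hole of the block on the stand, without ever touching the block or the stand with it, until its tip stands about 15 mm out below the block. Finish holding it there, still and in the middle of the hole, with the pin hanging from the gripper alone, and leave the pink arch, the bowl and the jar where they are.

Things in the scene. Friction and masses are not known exactly. Their poses are not given: they have to be found in the camera images.
- guide_round: Loose grey plastic block, 70 (x) x 40 (y) x 34 (z) mm, about 0.11 kg, with an 18 mm diameter vertical hole right through its centre. On its top, 23 mm from the centre towards +x, a raised round white tag, 16 mm diameter, 3 mm high. Origin: centre of the underside, on the hole's axis; z up. Lies flat on the bench. Grip it across its 40 mm width. Goes on the gauge stand, either way round.
- guide_round_mouth (a point): Centre of the upper mouth of that block's hole: on the hole's axis, 34 mm above the block's underside.
- guide_bar: Loose grey plastic block, the same size, mass and hole as the other, but its raised white tag (23 mm from the centre towards its +x end, 3 mm high) is a bar 7 mm (x) by 34 mm (y). Origin: centre of the underside; z up. Starts flat on the bench. It goes in the reject tray, either way round.
- gauge_stand: Fixed aluminium stand: base 110 x 80 x 6 mm, two end legs, and on them a raised nest. Nest floor 50 mm above the bench, with a 26 mm hole in its middle, open below down to the base. Nest 76 (x) x 46 (y) mm inside, for a 70 x 40 mm block; rim 4 mm thick, 6 mm high (top at 56 mm). Origin: on the bench under the middle; x along the nest's long side, z up.
- gauge_nest (a point): Middle of the gauge stand's nest floor, 50 mm above the bench; axes as the stand's.
- reject_tray: Fixed low aluminium tray, 84 x 54 mm outside, 12 mm high, no hole: floor 6 mm above the bench, inside 76 (x) x 46 (y) mm, rim 4 mm thick and 6 mm high. Origin: on the bench under the middle; x along its long side, z up.
- reject_nest (a point): Middle of the reject tray's floor, 6 mm above the bench; axes as the tray's.
- pin: Loose upright gauge pin, 120 mm long in all, about 0.06 kg: a straight 6 mm diameter steel shank (0 to 75 mm above the tip) and a black square handle 18 x 18 mm, 45 mm tall (75 to 120 mm above the tip). Origin: the tip; z up along the pin; x and y square to the handle's flats. Starts with the shank in the rack's hole and the handle resting on the rack's top.
- pin_tip (a point): The pin's lower end, on its axis (same point as the pin's origin).
- pin_shoulder (a point): On the pin's axis, 75 mm above the tip, at the underside of the handle.
- pin_rack: Fixed wooden block 56 x 56 mm, 85 mm high, with a 10 mm diameter vertical hole through its middle in which the pin hangs; the pin's handle stands from 85 to 130 mm above the bench with its flats square to the rack's sides. Origin: on the bench under the middle; z up.
- arch: Bystander, to be left alone: pink horseshoe-shaped dental arch, about 65 x 80 mm, 20 mm high, loose on the bench. Origin near its middle, on the bench.
- mixing_bowl: Bystander, to be left alone: small blue bowl, 100 mm across, 55 mm high, loose. Origin: middle of its underside.
- jar: Bystander, to be left alone: small amber jar with white cap, 56 mm across, 75 mm high, loose. Origin: middle of its underside.

How it is judged:
By the outcome, as a careful person would: the job done as asked, in the order asked, and still so for the second after the job is handed in, while the arm keeps its last pose, push and grip.
It also fails if it takes over 72 s, if anything falls off the work surface, if the arm or the gripper's body presses on something with over 40 N, if the wrist force passes 120 N, or if a joint passes its speed limit or range.

## Working session

There is one attempt and no reset: what is moved stays moved. The work goes in short steps, Python scripts to look and compute and a tool call to move; the robot and the scene stay as the last step left them, time stands still between calls to the robot, and variables do not carry over. Pictures are saved under pics/ and viewed, at most 10 in all, crops included, and the job is handed in when it is done.

Besides the shell and the picture viewer there is one more tool, called as a command line: name --argument value ..., lists and objects as JSON in quotes. send_rows: Moves the arm, as the interface text tells. Its arguments: {"type":"object","properties":{"targets":{"type":"array"}},"required":["targets"]}

```bash
mkdir -p pics
python3 - <<'E'
from bench import readout,camera,calibration
import cv2,numpy as np
s=readout.read_state(); print({k:np.round(v,3) for k,v in s.items()})
for n in("scene","top"):
    im,d=camera(n); c=calibration(n); cv2.imwrite(f"pics/{n}0.png",im); np.savez(f"{n}0.npz",im=im,d=d,**c)
    R=c["R"]; print(n,c["camera_matrix"].round(1).tolist(),R.round(3).tolist(),(-R.T@c["t"]).round(3))
E
```

```text
{'clock': np.float64(0.0), 'joints': array([ 1.112,  0.629,  0.038,  1.518, -0.027,  0.996, -0.02 ]), 'qd': array([ 0.001,  0.001,  0.001, -0.001,  0.   ,  0.   ,  0.001]), 'joint_torque': array([-0.0000e+00, -5.4973e+01,  1.1440e+00, -1.8663e+01, -5.2000e-02,
        2.4000e-02,  0.0000e+00]), 'tool_pos': array([ 0.249, -0.6  ,  0.404]), 'eef_rot': array([ 0.981,  0.195, -0.   , -0.001]), 'contact_force': array([-0.35 ,  0.407,  0.054]), 'torque': array([-0.026,  0.013,  0.028]), 'grip_force': np.float64(0.0), 'width': np.float64(1.0)}
scene [[579.6, 0.0, 326.5], [0.0, 579.6, 246.0], [0.0, 0.0, 1.0]] [[-0.567, 0.824, -0.003], [0.443, 0.301, -0.844], [-0.694, -0.48, -0.536]] [1.512 0.565 0.757]
top [[513.7, 0.0, 321.8], [0.0, 513.7, 236.4], [0.0, 0.0, 1.0]] [[0.019, -0.999, 0.03], [-0.985, -0.024, -0.168], [0.169, -0.026, -0.985]] [ 0.4   -0.021  1.345]
```

View pics/top0.png

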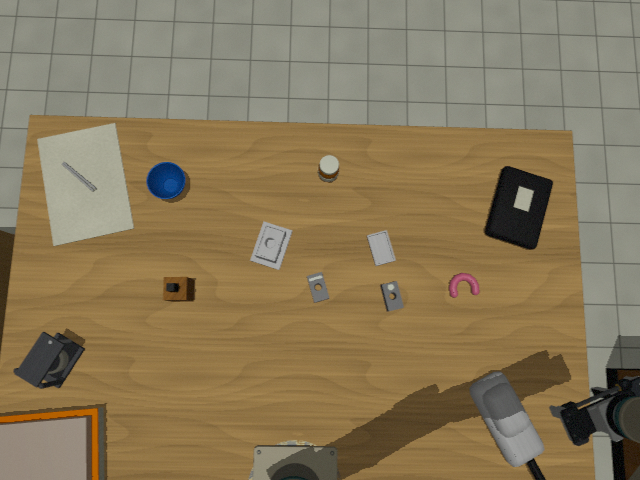

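View pics/scene0.png

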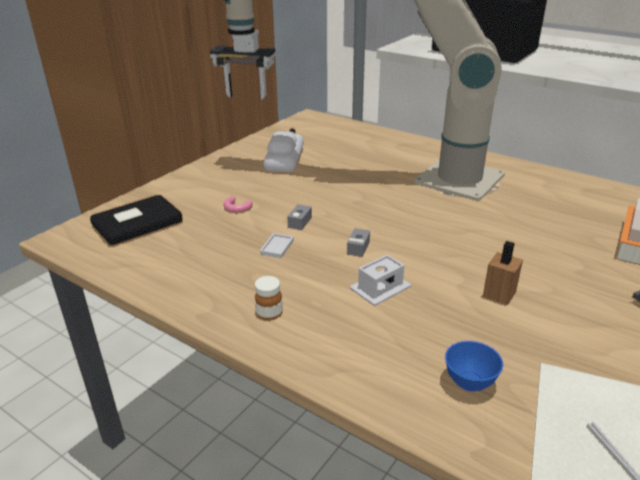

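Top view: the bar-tag block is at about (318,287) and the round-tag block at (392,296). The stand is at (270,245), the tray at (381,248) and the rack and pin at (178,289). The scene view agrees. I'll work out rough positions first, then refine them with the wrist camera.

```bash
cat > h.py <<'E'
import cv2,numpy as np
from scipy.spatial.transform import Rotation as Rn
def ray(c,uv,z):
    uv=np.atleast_2d(np.float64(uv)); K,R,t=c["camera_matrix"],c["R"],c["t"]
    d=np.c_[uv,np.ones(len(uv))]@np.linalg.inv(K).T@R; o=-R.T@t
    return (o+d*((z-o[2])/d[:,2])[:,None])[:,:2]
def proj(c,X):
    p=(np.atleast_2d(X)@c["R"].T+c["t"])@c["camera_matrix"].T; return p[:,:2]/p[:,2:]
def cloud(c,d):
    v,u=np.mgrid[:480,:640]; K=c["camera_matrix"]
    p=np.stack([(u-K[0,2])/K[0,0]*d,(v-K[1,2])/K[1,1]*d,d],-1)
    return (p-c["t"])@c["R"]
def rect(P,lo,hi):
    "min-area rectangle of points (m) -> centre, sides, long-axis angle"
    (cx,cy),(w,h),a=cv2.minAreaRect(np.float32(P)*1000)
    if w<h: w,h,a=h,w,a+90
    return np.round([cx/1000,cy/1000],4),round(w,1),round(h,1),round((a+90)%180-90,1)
def delta(s,pos,yaw):
    "units to reach grasp point pos(x,y,z), tool down with tool x at yaw (mod pi): shift,turn in move units"
    Rt=Rn.from_quat(s["eef_rot"]); 
    return Rt
E
python3 - <<'E'
from h import *
z=np.load("top0.npz"); P=cloud(z,z["d"])
for n,(u,v),r,lo,hi in[("round",(392,296),22,.02,.045),("bar",(318,287),22,.02,.045),("stand",(270,245),32,.035,.07),("tray",(381,248),28,.004,.02),("rack",(178,289),24,.06,.1),("handle",(172,287),14,.11,.15),("arch",(464,286),24,.008,.03),("bowl",(167,181),28,.03,.08),("jar",(329,167),20,.05,.1)]:
    Q=P[v-r:v+r,u-r:u+r].reshape(-1,3); m=(Q[:,2]>lo)&(Q[:,2]<hi); Q=Q[m]
    print(n,len(Q),rect(Q[:,:2],0,0) if len(Q)>3 else 0,np.median(Q[:,2]).round(4), Q[:,2].max().round(4))
print("wood z",[P[v,u,2].round(4) for u,v in((350,350),(240,320),(420,240))])
E
```

```text
round 418 (array([ 0.4756, -0.2379]), 69.9, 40.8, 14.7) 0.0345 0.0429
bar 404 (array([ 0.4945, -0.047 ]), 69.7, 40.1, 17.3) 0.0341 0.0424
stand 651 (array([0.6033, 0.0777]), 84.9, 54.2, -16.5) 0.0512 0.0623
tray 786 (array([ 0.6048, -0.213 ]), 148.8, 147.0, 0.4) 0.0068 0.0196
rack 504 (array([0.48 , 0.301]), 57.6, 55.8, -88.1) 0.0845 0.0978
handle 79 (array([0.4804, 0.3002]), 18.2, 18.1, 0.9) 0.128 0.1351
arch 402 (array([ 0.503 , -0.4367]), 111.2, 95.8, 6.2) 0.0186 0.0282
bowl 479 (array([0.7585, 0.3506]), 97.9, 97.6, 46.8) 0.049 0.0614
jar 332 (array([ 0.8062, -0.0684]), 49.7, 48.9, 1.1) 0.0744 0.0817
wood z [np.float64(0.0017), np.float64(-0.0044), np.float64(-0.0002)]
```

```bash
python3 - <<'E'
s=open("h.py").read().split("def delta")[0]+'''def plan(x,y,z,yaw):
    "grasp point target (m), tool x along yaw deg (mod 180), tool straight down -> turn units, then shift units in the turned frame"
    from bench import readout
    s=readout.read_state(); Rt=Rn.from_quat(s["eef_rot"])
    c=[Rn.from_euler("z",yaw+k,degrees=True)*Rn.from_rotvec([np.pi,0,0]) for k in(0,180)]
    T=min(c,key=lambda T:(Rt.inv()*T).magnitude())
    turn=(Rt.inv()*T).as_rotvec()/.15
    sh=T.inv().apply(np.array([x,y,z+.18])-s["tool_pos"])/.03
    g=s["tool_pos"]+Rt.apply([0,0,.18])
    print("t%.2f grasp"%s["clock"],g.round(4),"yaw %.2f"%np.degrees(np.arctan2(*Rt.apply([1,0,0])[[1,0]])),"turn",turn.round(3),"shift",sh.round(3),"j7 %.2f"%s["joints"][6],"w %.3f f %.1f"%(s["width"],s["grip_force"]),"F",s["contact_force"].round(1))
'''
open("h.py","w").write(s)
E
python3 - <<'E'
from h import *
from bench import calibration,readout
plan(.4756,-.2379,.15,14.7)
z=np.load("top0.npz"); P=cloud(z,z["d"])
Q=P[220:276,353:409].reshape(-1,3); im=z["im"][220:276,353:409].reshape(-1,3).astype(int)
m=(np.ptp(im,axis=1)<25)&(im.min(1)>90)
M=np.zeros((56,56),np.uint8); M.flat[m]=255; M=cv2.morphologyEx(M,cv2.MORPH_OPEN,np.ones((3,3)))
Q=Q[M.ravel()>0]; print("tray",rect(Q[:,:2],0,0),np.median(Q[:,2]))
c=calibration("wrist"); s=readout.read_state(); R=Rn.from_quat(s["eef_rot"]).as_matrix()
print("cam in tool",(R.T@(-c["R"].T@c["t"]-s["tool_pos"])).round(4),(c["R"]@R).round(3).tolist())
E
```

```text
t0.10 grasp [ 0.2486 -0.5999  0.2238] yaw 22.51 turn [-0.012  0.001  0.908] shift [10.379 -9.764  2.461] j7 -0.02 w 1.004 f 0.0 F [ 0.4  0.4 -0.2]
tray (array([ 0.5325, -0.1186]), 314.4, 94.4, -53.0) 0.007204741277532631
cam in tool [ 0.0776 -0.0008  0.0213] [[0.0, 1.0, -0.001], [-0.963, 0.0, -0.27], [-0.27, 0.001, 0.963]]
```

send_rows --targets '[0,0,0,0,0,0.908,1,0.94,-0.89,0,0,0,0,1,0.94,-0.89,0.2,0,0,0,1,0.94,-0.89,0.2,0,0,0,1,0.94,-0.89,0.3,0,0,0,1,0.94,-0.89,0.3,0,0,0,1,0.94,-0.89,0.3,0,0,0,1,0.94,-0.89,0.3,0,0,0,1]'

```text
clock: 1.1
tool_pos: [0.3928, -0.3684, 0.3562]
eef_rot: [0.992, 0.128, -0.0, -0.0]
contact_force: [0.6, -0.0, -0.6]
width: 0.995
grip_force: 0.0
```

send_rows --targets '[0.94,-0.89,0.3,0,0,0,1,0.94,-0.89,0.3,0,0,0,1,0.94,-0.89,0.26,0,0,0,1,0.98,-0.86,0,0,0,0,1,0,0,0,0,0,0,1,0,0,0,0,0,0,1]'

```text
clock: 1.85
tool_pos: [0.4753, -0.2388, 0.3307]
eef_rot: [0.992, 0.128, -0.0, 0.0]
contact_force: [-0.3, 0.2, 1.1]
width: 1.0
grip_force: 0.0
```

Run:
```python
from h import *
from bench import camera,calibration
plan(.4756,-.2379,.15,14.7)
c=calibration("wrist"); im,d=camera("wrist"); cv2.imwrite("pics/w1.png",im); np.savez("w1.npz",im=im,d=d,**c)
P=cloud(c,d); m=(np.abs(P[...,2]-.034)<.006)&(np.hypot(P[...,0]-.4756,P[...,1]+.2379)<.06)
print(m.sum(),rect(P[m][:,:2],0,0),np.median(P[m][:,2]))
```

```text
t1.85 grasp [ 0.4751 -0.2389  0.1507] yaw 14.68 turn [ 0.002  0.006 -0.003] shift [ 0.019 -0.027  0.024] j7 -0.83 w 1.000 f 0.0 F [-0.3  0.2  1.1]
4060 (array([ 0.4741, -0.2373]), 70.7, 40.1, 14.6) 0.03280432856495763
```

View pics/w1.png

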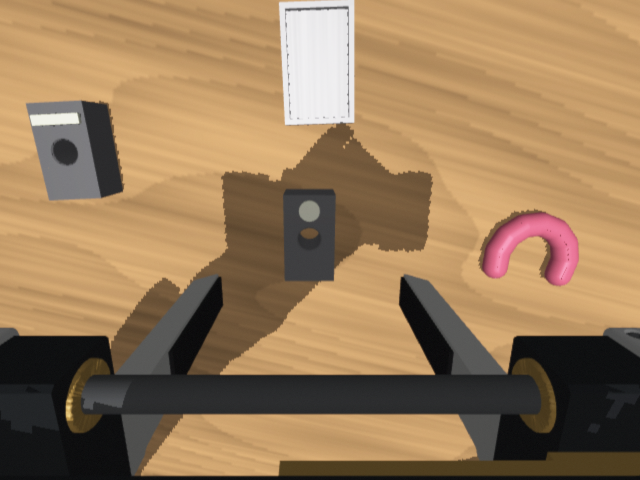

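Wrist view: the round-tag block is centred between the fingers, with its hole at (309,238) and tag at (309,211). The tray is at (317,63) and the bar-tag block at (70,150). I'll go down to grasp, and measure the tray from this picture as well.

send_rows --targets '[-0.02,-0.04,0.8,0,0,0,1,0,0,0.8,0,0,0,1,0,0,0.8,0,0,0,1,0,0,0.8,0,0,0,1,0,0,0.8,0,0,0,1,0,0,0,0,0,0,1,0,0,0,0,0,0,0.3,0,0,0,0,0,0,0.3]'

```text
clock: 2.9
tool_pos: [0.4751, -0.2378, 0.2119]
eef_rot: [0.992, 0.128, 0.001, 0.001]
contact_force: [-0.8, -0.1, 0.5]
width: 0.824
grip_force: 0.0
```

send_rows --targets '[0,0,0,0,0,0,0.2,0,0,0,0,0,0,0.2,0,0,0,0,0,0,0.2,0,0,0,0,0,0,0.2]'

```text
clock: 3.4
tool_pos: [0.4749, -0.2373, 0.2109]
eef_rot: [0.992, 0.128, 0.0, 0.0]
contact_force: [-0.4, -0.1, 0.8]
width: 0.423
grip_force: 30.0
```

Run:
```python
from h import *
plan(.4741,-.2373,.03,14.6)
z=np.load("w1.npz"); im=z["im"]
hsv=cv2.cvtColor(im,cv2.COLOR_BGR2HSV); m=((hsv[...,1]<40)&(hsv[...,2]>140)).astype(np.uint8); m[140:]=0; m[:,:200]=0
ct=max(cv2.findContours(m,cv2.RETR_EXTERNAL,cv2.CHAIN_APPROX_NONE)[0],key=cv2.contourArea)[:,0]
print(rect(ray(z,ct,.012),0,0), ct.min(0),ct.max(0))
P=cloud(z,z["d"]); b=(np.abs(P[...,2]-.033)<.006)&(np.hypot(P[...,0]-.4945,P[...,1]+.047)<.06)
print("bar",b.sum(),rect(P[b][:,:2],0,0))
q=P[...,2][m>0]; print("tray z",np.percentile(q,[5,50,95]).round(4))
plan(.6033,.0777,.2,-16.5)
```

```text
t3.40 grasp [ 0.4749 -0.2373  0.0309] yaw 14.70 turn [ 0.001 -0.001  0.012] shift [-0.026 -0.006  0.031] j7 -0.82 w 0.423 f 30.0 F [-0.4 -0.1  0.8]
(array([ 0.6011, -0.2107]), 84.1, 53.1, 16.5) [279   0] [353 124]
bar 5362 (array([ 0.4932, -0.0465]), 70.2, 42.0, 17.5)
tray z [0.0035 0.005  0.0113]
t3.40 grasp [ 0.4749 -0.2373  0.0309] yaw 14.70 turn [ 1.000e-03 -1.000e-03  3.631e+00] shift [  1.122 -11.282  -5.636] j7 -0.82 w 0.423 f 30.0 F [-0.4 -0.1  0.8]
```

send_rows --targets '[0,0,-0.5,0,0,0,0.2,0,0,-0.9,0,0,0,0.2,0,0,-0.9,0,0,0.9,0.2,0,0,-0.9,0,0,0.9,0.2,0,0,-0.9,0,0,0.9,0.2,0,0,-0.9,0,0,0.93,0.2,-0.15,-0.9,-0.65,0,0,0,0.2,-0.15,-0.94,0,0,0,0,0.2]'

```text
clock: 4.4
tool_pos: [0.482, -0.1815, 0.3828]
eef_rot: [0.99, -0.144, 0.002, 0.0]
contact_force: [-0.6, 0.1, -1.6]
width: 0.427
grip_force: 30.0
```

send_rows --targets '[-0.16,-0.94,0,0,0,0,0.2,-0.16,-0.94,0,0,0,0,0.2,-0.16,-0.94,0,0,0,0,0.2,-0.16,-0.94,0,0,0,0,0.2,-0.16,-0.94,0,0,0,0,0.2,-0.16,-0.94,0,0,0,0,0.2,-0.16,-0.94,0,0,0,0,0.2,-0.16,-0.94,0,0,0,0,0.2]'

```text
clock: 5.4
tool_pos: [0.5088, 0.0464, 0.3812]
eef_rot: [0.99, -0.143, 0.0, -0.0]
contact_force: [0.1, 0.2, -1.4]
width: 0.426
grip_force: 30.0
```

send_rows --targets '[-0.16,-0.94,0,0,0,0,0.2,-0.16,-0.94,0,0,0,0,0.2,0,0,0,0,0,0,0.2,0,0,0,0,0,0,0.2]'

```text
clock: 5.9
tool_pos: [0.5156, 0.1013, 0.3808]
eef_rot: [0.99, -0.144, 0.0, 0.0]
contact_force: [0.3, -0.1, -1.1]
width: 0.422
grip_force: 30.0
```

Run:
```python
from h import *
from bench import camera,calibration
plan(.6033,.0777,.1,-16.5)
c=calibration("wrist"); im,d=camera("wrist"); cv2.imwrite("pics/w2.png",im); np.savez("w2.npz",im=im,d=d,**c)
P=cloud(c,d); m=(np.abs(P[...,2]-.053)<.008)&(np.hypot(P[...,0]-.603,P[...,1]-.0777)<.07)
print(m.sum(),rect(P[m][:,:2],0,0),np.percentile(P[m][:,2],[2,10,50,90,98]).round(4))
```

```text
t5.90 grasp [0.5156 0.1012 0.2008] yaw -16.54 turn [ 0.004 -0.001 -0.004] shift [ 3.025 -0.076  3.359] j7 -1.91 w 0.422 f 30.0 F [ 0.3 -0.1 -1.1]
6726 (array([0.6017, 0.0787]), 84.3, 54.1, -16.6) [0.0472 0.0479 0.0491 0.0549 0.0557]
```

View pics/w2.png

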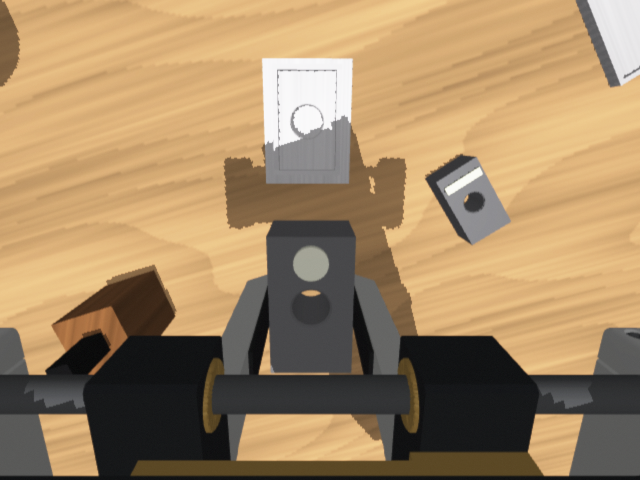

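Wrist view: the stand's nest is clear at (307,120). The block is in hand with its hole at (311,306), square to the fingers. Next I'll measure the block's offset in the hand.

Run:
```python
from h import *
z=np.load("w2.npz"); P=cloud(z,z["d"])
m=(np.abs(P[...,2]-.205)<.006); m[:, :262]=0; m[:,362:]=0
m=cv2.morphologyEx(m.astype(np.uint8),cv2.MORPH_OPEN,np.ones((5,5)))>0; m[:205]=0; m[376:]=0
print(m.sum(),rect(P[m][:,:2],0,0),np.median(P[m][:,2]))
plan(.6017,.0787,.1,-16.6)
```

```text
11022 (array([0.5148, 0.1008]), 71.1, 46.0, -17.3) 0.20257895813411422
t5.95 grasp [0.5157 0.1008 0.2007] yaw -16.59 turn [ 0.004 -0.001  0.001] shift [ 2.959 -0.11   3.358] j7 -1.91 w 0.422 f 30.0 F [ 0.4  0.5 -1.2]
```

send_rows --targets '[0.75,-0.03,0,0,0,0,0.2,0.75,-0.03,0,0,0,0,0.2,0.75,-0.03,0,0,0,0,0.2,0.74,-0.02,0,0,0,0,0.2,0,0,0.9,0,0,0,0.2,0,0,0.9,0,0,0,0.2,0,0,0.9,0,0,0,0.2,0,0,0.6,0,0,0,0.2]'

```text
clock: 6.95
tool_pos: [0.6025, 0.0785, 0.2803]
eef_rot: [0.99, -0.144, -0.001, 0.0]
contact_force: [0.3, -0.1, -1.0]
width: 0.422
grip_force: 30.0
```

send_rows --targets '[0,0,0,0,0,0,0.2,0,0,0,0,0,0,0.2]'

```text
clock: 7.2
tool_pos: [0.6034, 0.0796, 0.2823]
eef_rot: [0.99, -0.144, 0.001, -0.0]
contact_force: [-0.4, -0.3, -2.0]
width: 0.42
grip_force: 30.0
```

Run:
```python
from h import *
plan(.6026,.0785,.081,-16.6)
```

```text
t7.20 grasp [0.6036 0.0796 0.1023] yaw -16.52 turn [-0.003 -0.01   0.009] shift [-0.014  0.041  0.709] j7 -1.81 w 0.420 f 30.0 F [-0.4 -0.3 -2. ]
```

send_rows --targets '[-0.01,0.02,0.3,0,0,0,0.2,0,0,0.2,0,0,0,0.2,0,0,0.12,0,0,0,0.2,0,0,0.06,0,0,0,0.2,0,0,0,0,0,0,0.2]'

```text
clock: 7.82
tool_pos: [0.6025, 0.0794, 0.2611]
eef_rot: [0.99, -0.143, 0.0, -0.0]
contact_force: [-0.4, 0.2, -2.2]
width: 0.424
grip_force: 30.0
```

Run:
```python
from h import *
from bench import camera,calibration
plan(.6026,.0785,.081,-16.6)
c=calibration("wrist"); im,d=camera("wrist"); cv2.imwrite("pics/w3.png",im); np.savez("w3.npz",im=im,d=d,**c)
plan(.6026,.0785,.081,-16.6)
```

```text
t7.83 grasp [0.6026 0.0795 0.0811] yaw -16.50 turn [-0.001 -0.002  0.012] shift [0.012 0.029 0.002] j7 -1.80 w 0.424 f 30.0 F [-0.4  0.2 -2.2]
t7.88 grasp [0.6026 0.0795 0.081 ] yaw -16.50 turn [-0.001 -0.002  0.012] shift [0.012 0.03  0.001] j7 -1.80 w 0.425 f 30.0 F [-0.2 -0.4 -1.3]
```

View pics/w3.png

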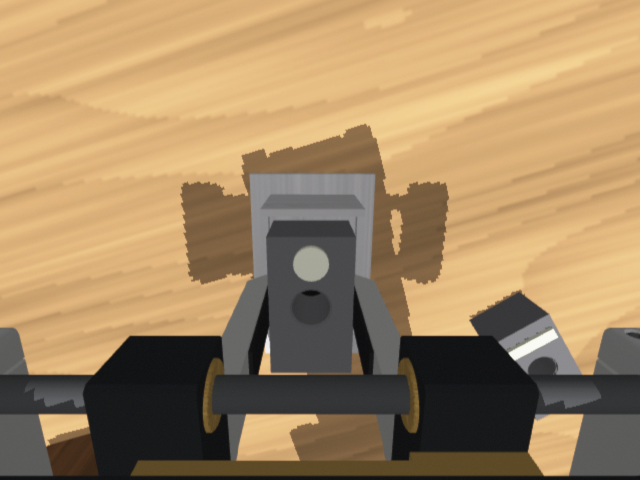

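Wrist view: the block (columns 267–355) is centred between the nest rims (about 262–364), just above or on the floor. I'll lower it until it makes contact, then release.

send_rows --targets '[0,0.01,0.04,0,0,0,0.2,0,0,0.04,0,0,0,0.2,0,0,0,0,0,0,0.2]'

```text
clock: 8.25
tool_pos: [0.6025, 0.0792, 0.2609]
eef_rot: [0.99, -0.143, 0.0, -0.001]
contact_force: [-4.5, 0.7, 15.2]
width: 0.427
grip_force: 30.0
```

send_rows --targets '[0,0,0,0,0,0,0.7,0,0,0,0,0,0,0.7,0,0,0,0,0,0,0.7,0,0,-0.3,0,0,0,0.7,0,0,-0.9,0,0,0,1,-0.7,0,-0.9,0,0,0,1,-0.7,0,-0.9,0,0,0,1,-0.7,0,-0.9,0,0,0,1]'

```text
clock: 9.25
tool_pos: [0.5413, 0.0971, 0.3769]
eef_rot: [0.99, -0.144, 0.0, -0.0]
contact_force: [0.8, 0.5, -0.3]
width: 0.993
grip_force: 0.0
```

send_rows --targets '[-0.3,0,0,0,0,0,1,0,0,0,0,0,0,1]'

```text
clock: 9.5
tool_pos: [0.5329, 0.0998, 0.3754]
eef_rot: [0.99, -0.143, -0.0, -0.0]
contact_force: [0.6, -0.0, -0.4]
width: 1.001
grip_force: 0.0
```

Run:
```python
from h import *
from bench import camera,calibration
plan(.4932,-.0465,.15,17.5)
c=calibration("wrist"); im,d=camera("wrist"); cv2.imwrite("pics/w4.png",im); np.savez("w4.npz",im=im,d=d,**c)
P=cloud(c,d)
for n,(x,y),h in(("placed",(.602,.0785),.084),("bar",(.4932,-.0465),.034)):
    m=(np.abs(P[...,2]-h)<.006)&(np.hypot(P[...,0]-x,P[...,1]-y)<.06)
    Q=P[m]; print(n,m.sum(),rect(Q[:,:2],0,0),np.percentile(Q[:,2],[5,50,95]).round(4))
    if n=="placed":
        A=np.c_[Q[:,:2]-[x,y],np.ones(len(Q))]; k=Q[:,2]<.087; print("tilt deg",np.degrees(np.linalg.lstsq(A[k],Q[k,2],rcond=None)[0][:2]).round(2))
```

```text
t9.50 grasp [0.5328 0.0998 0.1954] yaw -16.46 turn [-0.000e+00  3.000e-03 -3.952e+00] shift [-2.728  4.254  1.512] j7 -1.89 w 1.001 f 0.0 F [ 0.6 -0.  -0.4]
placed 5107 (array([0.6016, 0.0796]), 69.8, 40.1, -16.5) [0.0815 0.0828 0.0855]
tilt deg [ 0.66 -0.28]
bar 3269 (array([ 0.4932, -0.0461]), 71.1, 40.6, 17.2) [0.0311 0.0329 0.0359]
```

View pics/w4.png

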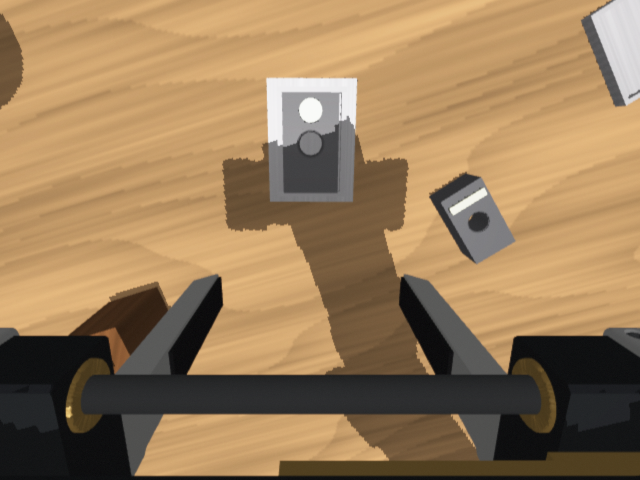

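Wrist view: the block sits flat in the nest, with its tag at (311,110) and hole at (311,143). The bar block is at (474,218). Next I'll fetch the bar block.

send_rows --targets '[0,0,0,0,0,-0.99,1,0,0,0,0,0,-0.99,1,0,0,0,0,0,-0.99,1,0,0,0,0,0,-0.98,1,-0.55,0.85,0,0,0,0,1,-0.55,0.85,0,0,0,0,1,-0.55,0.85,0.3,0,0,0,1,-0.55,0.85,0.6,0,0,0,1]'

```text
clock: 10.55
tool_pos: [0.5014, -0.019, 0.3478]
eef_rot: [0.988, 0.151, 0.0, 0.0]
contact_force: [-0.5, -0.1, 0.2]
width: 0.997
grip_force: 0.0
```

send_rows --targets '[-0.53,0.85,0.8,0,0,0,1,0,0,0.8,0,0,0,1,0,0,0,0,0,0,1,0,0,0,0,0,0,1]'

```text
clock: 11.05
tool_pos: [0.494, -0.0465, 0.3006]
eef_rot: [0.988, 0.152, 0.0, -0.0]
contact_force: [-0.7, 1.1, -0.2]
width: 1.0
grip_force: 0.0
```

Run:
```python
from h import *
plan(.4932,-.0463,.031,17.4)
```

```text
t11.05 grasp [ 0.494  -0.0465  0.1206] yaw 17.46 turn [-0.    -0.001  0.007] shift [-0.022 -0.015  2.986] j7 -1.13 w 1.000 f 0.0 F [-0.7  1.1 -0.2]
```

send_rows --targets '[-0.02,-0.01,0.8,0,0,0,1,0,0,0.8,0,0,0,1,0,0,0.8,0,0,0,1,0,0,0.58,0,0,0,1,0,0,0,0,0,0,1,0,0,0,0,0,0,0.2,0,0,0,0,0,0,0.2,0,0,0,0,0,0,0.2]'

```text
clock: 12.05
tool_pos: [0.493, -0.0465, 0.2119]
eef_rot: [0.988, 0.152, 0.001, 0.0]
contact_force: [0.1, -0.1, -0.9]
width: 0.719
grip_force: 0.0
```

send_rows --targets '[0,0,0,0,0,0,0.2,0,0,0,0,0,0,0.2,0,0,0,0,0,0,0.2,0,0,0,0,0,0,0.2]'

```text
clock: 12.55
tool_pos: [0.4928, -0.0465, 0.2112]
eef_rot: [0.988, 0.152, 0.0, 0.0]
contact_force: [0.2, -0.6, 0.1]
width: 0.423
grip_force: 30.0
```

Run:
```python
from h import *
plan(.515,-.236,.17,16.5)
```

```text
t12.55 grasp [ 0.4928 -0.0465  0.0312] yaw 17.45 turn [ 0.   -0.    0.11] shift [-1.083  6.267 -4.626] j7 -1.11 w 0.423 f 30.0 F [ 0.2 -0.6  0.1]
```

send_rows --targets '[0,0,-0.6,0,0,0,0.2,0,0,-0.9,0,0,0.11,0.2,0,0,-0.9,0,0,0,0.2,-0.15,0.9,-0.9,0,0,0,0.2,-0.15,0.9,-0.9,0,0,0,0.2,-0.15,0.9,-0.43,0,0,0,0.2,-0.15,0.9,0,0,0,0,0.2,-0.15,0.9,0,0,0,0,0.2]'

```text
clock: 13.55
tool_pos: [0.5094, -0.1831, 0.3501]
eef_rot: [0.99, 0.144, -0.0, -0.0]
contact_force: [1.3, 0.1, -0.5]
width: 0.421
grip_force: 30.0
```

send_rows --targets '[-0.15,0.9,0,0,0,0,0.2,-0.18,0.87,0,0,0,0,0.2,0,0,0,0,0,0,0.2,0,0,0,0,0,0,0.2]'

```text
clock: 14.05
tool_pos: [0.515, -0.2349, 0.3497]
eef_rot: [0.99, 0.144, -0.0, -0.001]
contact_force: [-0.5, -0.1, -0.6]
width: 0.423
grip_force: 30.0
```

Run:
```python
from h import *
from bench import camera,calibration
c=calibration("wrist"); im,d=camera("wrist"); cv2.imwrite("pics/w5.png",im); np.savez("w5.npz",im=im,d=d,**c)
P=cloud(c,d)
hsv=cv2.cvtColor(im,cv2.COLOR_BGR2HSV); m=((hsv[...,1]<45)&(hsv[...,2]>90)&(P[...,2]<.025)&(np.hypot(P[...,0]-.601,P[...,1]+.211)<.07)).astype(np.uint8)
m=cv2.morphologyEx(m,cv2.MORPH_OPEN,np.ones((3,3)))
ct=max(cv2.findContours(m,cv2.RETR_EXTERNAL,cv2.CHAIN_APPROX_NONE)[0],key=cv2.contourArea)[:,0]
r=rect(ray(c,ct,.011),0,0); print(r, ct.min(0),ct.max(0))
m=(np.abs(P[...,2]-.174)<.006); m[:, :270]=0; m[:,353:]=0; m[:205]=0; m[376:]=0
print(m.sum(),rect(P[m][:,:2],0,0),np.median(P[m][:,2]))
plan(*r[0],.06,r[3])
```

```text
(array([ 0.6014, -0.2109]), 83.3, 54.1, 16.6) [280  66] [347 172]
10409 (array([ 0.5152, -0.2341]), 71.2, 39.9, 16.1) 0.17126477092455364
t14.10 grasp [ 0.515  -0.2343  0.1698] yaw 16.59 turn [-0.01   0.002 -0.001] shift [2.982 0.066 3.661] j7 -0.83 w 0.424 f 30.0 F [ 0.3  0.1 -0.9]
```

View pics/w5.png

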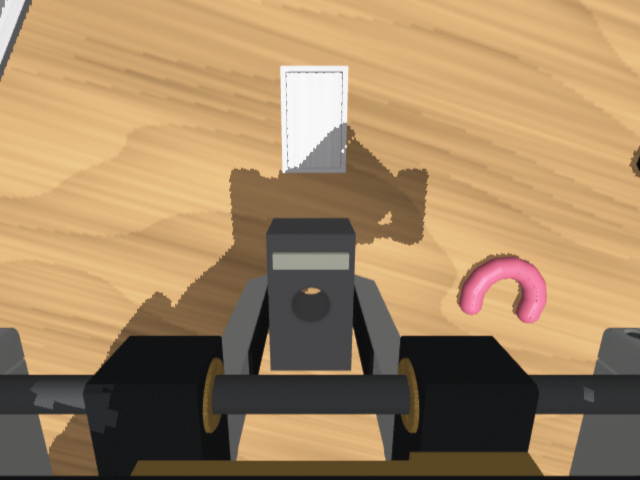

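Wrist view: the empty tray is at (314,119), and the block is in hand with its bar tag at (311,261), square. Measurements agree, so I'll place it.

send_rows --targets '[0.75,0.02,0,0,0,0,0.2,0.75,0.02,0,0,0,0,0.2,0.75,0.02,0.3,0,0,0,0.2,0.73,0,0.8,0,0,0,0.2,0,0,0.9,0,0,0,0.2,0,0,0.9,0,0,0,0.2,0,0,0.75,0,0,0,0.2,0,0,0,0,0,0,0.2]'

```text
clock: 15.1
tool_pos: [0.6007, -0.2105, 0.2389]
eef_rot: [0.99, 0.144, -0.002, -0.001]
contact_force: [0.4, 0.6, -0.3]
width: 0.42
grip_force: 30.0
```

send_rows --targets '[0,0,0,0,0,0,0.2,0,0,0,0,0,0,0.2]'

```text
clock: 15.35
tool_pos: [0.6019, -0.2122, 0.2419]
eef_rot: [0.99, 0.144, 0.001, 0.0]
contact_force: [0.7, -0.9, -1.1]
width: 0.42
grip_force: 30.0
```

Run:
```python
from h import *
plan(.6014,-.2109,.0372,16.6)
```

```text
t15.35 grasp [ 0.6023 -0.2123  0.0619] yaw 16.52 turn [ 0.007 -0.012 -0.009] shift [-0.002 -0.048  0.823] j7 -0.90 w 0.420 f 30.0 F [ 0.7 -0.9 -1.1]
```

send_rows --targets '[0,-0.02,0.3,0,0,0,0.2,0,0,0.25,0,0,0,0.2,0,0,0.12,0,0,0,0.2,0,0,0.08,0,0,0,0.2,0,0,0.03,0,0,0,0.2,0,0,0.03,0,0,0,0.2,0,0,0,0,0,0,0.2]'

```text
clock: 16.23
tool_pos: [0.601, -0.2118, 0.2173]
eef_rot: [0.99, 0.143, -0.0, -0.0]
contact_force: [-1.6, 0.4, 6.1]
width: 0.422
grip_force: 30.0
```

Run:
```python
from h import *
plan(.6014,-.2109,.0372,16.6)
```

```text
t16.23 grasp [ 0.601  -0.2118  0.0373] yaw 16.50 turn [-0.001  0.001 -0.012] shift [ 0.02  -0.025  0.002] j7 -0.90 w 0.422 f 30.0 F [-1.6  0.4  6.1]
```

send_rows --targets '[0,0,0,0,0,0,0.7,0,0,0,0,0,0,0.7,0,0,0,0,0,0,0.7,0,0,-0.3,0,0,0,0.7,0,0,-0.9,0,0,0,1,-0.7,0,-0.9,0,0,0,1,-0.7,0,-0.9,0,0,0,1,-0.7,0,-0.9,0,0,0,1]'

```text
clock: 17.23
tool_pos: [0.5401, -0.2299, 0.3347]
eef_rot: [0.99, 0.144, 0.0, 0.0]
contact_force: [-0.2, -0.4, 0.8]
width: 0.998
grip_force: 0.0
```

send_rows --targets '[-0.3,0,-0.9,0,0,0,1,0,0,0,0,0,0,1]'

```text
clock: 17.48
tool_pos: [0.5322, -0.2331, 0.3629]
eef_rot: [0.99, 0.143, 0.002, 0.001]
contact_force: [0.5, -0.1, -0.1]
width: 0.996
grip_force: 0.0
```

Run:
```python
from h import *
from bench import camera,calibration
c=calibration("wrist"); im,d=camera("wrist"); P=cloud(c,d); cv2.imwrite("pics/w6.png",im)
x,y=.6014,-.2112; m=(np.abs(P[...,2]-.04)<.006)&(np.hypot(P[...,0]-x,P[...,1]-y)<.06); Q=P[m]
print(m.sum(),rect(Q[:,:2],0,0),np.percentile(Q[:,2],[5,50,95]).round(4))
k=Q[:,2]<.042; print("tilt",np.degrees(np.linalg.lstsq(np.c_[Q[k,:2]-[x,y],np.ones(k.sum())],Q[k,2],rcond=None)[0][:2]).round(2))
plan(.389,.30,.24,1.4)
```

```text
4090 (array([ 0.6012, -0.2111]), 69.5, 40.0, 16.4) [0.0375 0.0388 0.0418]
tilt [0.48 0.1 ]
t17.52 grasp [ 0.5328 -0.2326  0.1814] yaw 16.48 turn [ 0.008 -0.016  1.754] shift [ -4.342 -17.86   -1.952] j7 -0.85 w 1.002 f 0.0 F [-0.2 -0.2 -0.6]
```

send_rows --targets '[0,0,-0.5,0,0,0.88,1,0,0,-0.9,0,0,0.87,1,-0.2,-0.9,-0.55,0,0,0,1,-0.22,-0.9,0,0,0,0,1,-0.22,-0.9,0,0,0,0,1,-0.22,-0.9,0,0,0,0,1,-0.22,-0.9,0,0,0,0,1,-0.22,-0.9,0,0,0,0,1]'

```text
clock: 18.52
tool_pos: [0.4889, -0.0699, 0.4177]
eef_rot: [1.0, 0.013, -0.001, -0.0]
contact_force: [-0.3, 0.3, 0.1]
width: 1.002
grip_force: 0.0
```

send_rows --targets '[-0.22,-0.9,0,0,0,0,1,-0.22,-0.9,0,0,0,0,1,-0.22,-0.9,0,0,0,0,1,-0.22,-0.9,0,0,0,0,1,-0.22,-0.9,0,0,0,0,1,-0.22,-0.9,0,0,0,0,1,-0.22,-0.9,0,0,0,0,1,-0.22,-0.9,0,0,0,0,1]'

```text
clock: 19.52
tool_pos: [0.4304, 0.1447, 0.4178]
eef_rot: [1.0, 0.013, -0.001, 0.0]
contact_force: [0.2, 0.3, 0.2]
width: 0.999
grip_force: 0.0
```

send_rows --targets '[-0.22,-0.9,0,0,0,0,1,-0.22,-0.9,0,0,0,0,1,-0.22,-0.9,0,0,0,0,1,-0.22,-0.8,0,0,0,0,1,0,0,0,0,0,0,1,0,0,0,0,0,0,1]'

```text
clock: 20.27
tool_pos: [0.4018, 0.2469, 0.4182]
eef_rot: [1.0, 0.013, -0.0, 0.001]
contact_force: [-0.2, -0.6, 0.4]
width: 1.002
grip_force: 0.0
```

Run:
```python
from h import *
from bench import camera,calibration
c=calibration("wrist"); im,d=camera("wrist"); P=cloud(c,d); cv2.imwrite("pics/w7.png",im); np.savez("w7.npz",im=im,d=d,**c)
for n,h,r in(("rack",.084,.05),("handle",.129,.025)):
    m=(np.abs(P[...,2]-h)<.006)&(np.hypot(P[...,0]-.479,P[...,1]-.301)<r); Q=P[m]
    R=rect(Q[:,:2],0,0); print(n,m.sum(),R,np.percentile(Q[:,2],[5,50,95]).round(4))
plan(*R[0],.2,1.4)
```

```text
rack 4001 (array([0.4789, 0.3023]), 56.6, 55.7, -88.6) [0.0824 0.0836 0.0849]
handle 695 (array([0.4789, 0.3021]), 18.6, 17.2, -88.1) [0.1271 0.1287 0.1298]
t20.32 grasp [0.4019 0.2464 0.2384] yaw 1.39 turn [ 0.008  0.003 -0.001] shift [ 2.61  -1.786  1.279] j7 -2.10 w 1.001 f 0.0 F [2.  0.2 0.1]
```

View pics/w7.png

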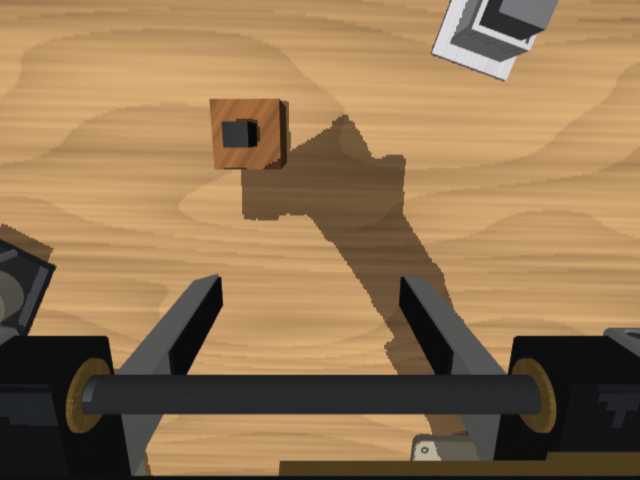

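Wrist view: the rack is at (245,133), with the black handle on it at (238,133). Sizes and heights match. I'll move above the handle and down on it.

send_rows --targets '[0.65,-0.45,0,0,0,0,1,0.65,-0.45,0,0,0,0,1,0.65,-0.45,0,0,0,0,1,0.66,-0.43,0,0,0,0,1,0,0,0.8,0,0,0,1,0,0,0.8,0,0,0,1,0,0,0.4,0,0,0,1,0,0,0,0,0,0,1]'

```text
clock: 21.32
tool_pos: [0.4787, 0.3022, 0.3582]
eef_rot: [1.0, 0.012, -0.001, 0.001]
contact_force: [0.6, 0.2, -0.1]
width: 0.999
grip_force: 0.0
```

send_rows --targets '[0,0,0,0,0,0,1,0,0,0,0,0,0,1]'

```text
clock: 21.58
tool_pos: [0.4788, 0.3031, 0.3597]
eef_rot: [1.0, 0.013, 0.001, -0.0]
contact_force: [-0.2, 0.1, 0.3]
width: 1.003
grip_force: 0.0
```

Run:
```python
from h import *
plan(.4789,.3022,.112,1.6)
```

```text
t21.57 grasp [0.4791 0.3032 0.1797] yaw 1.46 turn [-0.006 -0.01  -0.016] shift [2.000e-03 2.900e-02 2.256e+00] j7 -2.09 w 1.003 f 0.0 F [-0.2  0.1  0.3]
```

send_rows --targets '[0,0.02,0.7,0,0,0,1,0,0,0.7,0,0,0,1,0,0,0.55,0,0,0,1,0,0,0.3,0,0,0,1,0,0,0,0,0,0,1,0,0,0,0,0,0,0.4,0,0,0,0,0,0,0.1,0,0,0,0,0,0,0.1]'

```text
clock: 22.58
tool_pos: [0.4787, 0.3024, 0.2917]
eef_rot: [1.0, 0.013, 0.0, -0.0]
contact_force: [-0.2, -0.5, 0.4]
width: 0.717
grip_force: 0.0
```

send_rows --targets '[0,0,0,0,0,0,0,0,0,0,0,0,0,0,0,0,0,0,0,0,0,0,0,0,0,0,0,0,0,0,0,0,0,0,0,0,0,0,0,0,0,0]'

```text
clock: 23.32
tool_pos: [0.4786, 0.3023, 0.2913]
eef_rot: [1.0, 0.013, -0.0, 0.0]
contact_force: [-0.4, -0.5, -0.5]
width: 0.187
grip_force: 30.0
```

Run:
```python
from h import *
plan(.4789,.3022,.222,1.6)
```

```text
t23.32 grasp [0.4786 0.3023 0.1113] yaw 1.46 turn [ 0.     0.    -0.016] shift [ 0.011  0.005 -3.691] j7 -2.08 w 0.187 f 30.0 F [-0.4 -0.5 -0.5]
```

send_rows --targets '[0,0,-0.3,0,0,0,0,0,0,-0.6,0,0,0,0,0,0,-0.7,0,0,0,0,0,0,-0.7,0,0,0,0,0,0,-0.7,0,0,0,0,0,0,-0.7,0,0,0,0,0,0,0,0,0,0,0,0,0,0,0,0,0,0]'

```text
clock: 24.32
tool_pos: [0.4782, 0.3022, 0.4018]
eef_rot: [1.0, 0.013, -0.0, 0.0]
contact_force: [0.1, 0.0, -0.6]
width: 0.193
grip_force: 30.0
```

Run:
```python
from h import *
from bench import camera,calibration
c=calibration("wrist"); im,d=camera("wrist"); P=cloud(c,d)
plan(.6016,.0796,.222,1.5)
m=(np.abs(P[...,2]-.238)<.007)&(np.hypot(P[...,0]-.4786,P[...,1]-.3023)<.02); Q=P[m]
print(m.sum(),rect(Q[:,:2],0,0) if m.sum() else 0,np.percentile(Q[:,2],[5,50,95]).round(4))
```

```text
t24.38 grasp [0.478  0.302  0.2215] yaw 1.47 turn [ 0.005  0.009 -0.004] shift [ 3.917  7.524 -0.017] j7 -2.09 w 0.188 f 30.0 F [ 0.1 -0.6  0. ]
2622 (array([0.4788, 0.3022]), 37.1, 19.5, -88.5) [0.2327 0.2391 0.2432]
```

send_rows --targets '[0.3,0.55,0,0,0,0,0,0.45,0.85,0,0,0,0,0,0.45,0.85,0,0,0,0,0,0.45,0.85,0,0,0,0,0,0.45,0.85,0,0,0,0,0,0.45,0.85,0,0,0,0,0,0.45,0.85,0,0,0,0,0,0.45,0.85,0,0,0,0,0]'

```text
clock: 25.38
tool_pos: [0.5876, 0.1074, 0.4016]
eef_rot: [1.0, 0.012, -0.001, 0.001]
contact_force: [-0.6, 0.1, -1.1]
width: 0.188
grip_force: 30.0
```

send_rows --targets '[0.32,0.65,0,0,0,0,0,0.15,0.37,0,0,0,0,0,0,0,0,0,0,0,0,0,0,0,0,0,0,0,0,0,0,0,0,0,0,0,0,0,0,0,0,0]'

```text
clock: 26.12
tool_pos: [0.6017, 0.0806, 0.4024]
eef_rot: [1.0, 0.013, 0.0, -0.0]
contact_force: [-0.5, 0.2, -0.9]
width: 0.188
grip_force: 30.0
```

Run:
```python
from h import *
from bench import camera,calibration
plan(.6016,.0796,.222,1.5)
c=calibration("wrist"); im,d=camera("wrist"); P=cloud(c,d); cv2.imwrite("pics/w8.png",im); np.savez("w8.npz",im=im,d=d,**c)
sc=calibration("scene"); si,sd=camera("scene"); np.savez("s8.npz",im=si,d=sd,**sc)
print("block top px wrist",proj(c,[.6016,.0796,.084]),"scene tip,hole,block",proj(sc,[[.6016,.0796,.12],[.6016,.0796,.084],[.6016,.0796,.05]]).round(1))
a=cv2.resize(si[190:310,310:460],(600,480),interpolation=cv2.INTER_CUBIC); cv2.imwrite("pics/s8.png",a)
m=(np.abs(P[...,2]-.238)<.007)&(np.hypot(P[...,0]-.6016,P[...,1]-.0796)<.02)
ys,xs=np.nonzero(m); print(xs.min(),xs.max(),ys.min(),ys.max())
```

```text
t26.12 grasp [0.6017 0.0807 0.2224] yaw 1.54 turn [-0.002 -0.     0.004] shift [-0.004  0.034  0.012] j7 -1.65 w 0.188 f 30.0 F [-0.5  0.2 -0.9]
block top px wrist [[312.04109853 232.56023211]] scene tip,hole,block [[383.3 240.4]
 [382.5 254.8]
 [381.7 268.1]]
270 357 294 343
```

View pics/s8.png

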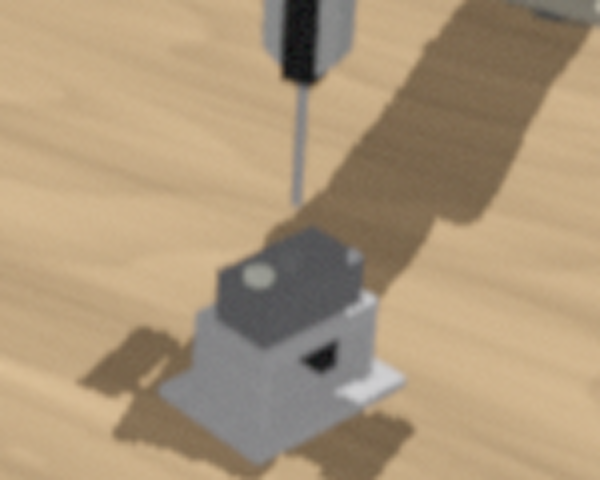

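Scene crop: the pin hangs upright with its tip at crop (297,205), about full-frame (384,241). That is right above the hole at about (295,258) in the crop, and matches the prediction of (383.3,240.4). I'll make a small correction, lower partway and check again.

send_rows --targets '[-0.01,0.02,0.3,0,0,0,0,0,0,0.3,0,0,0,0,0,0,0.1,0,0,0,0,0,0,0,0,0,0,0,0,0,0,0,0,0,0,0,0,0,0,0,0,0,0,0,0,0,0,0,0,0,0,0,0,0,0,0]'

```text
clock: 27.22
tool_pos: [0.6016, 0.0792, 0.3814]
eef_rot: [1.0, 0.013, 0.0, -0.0]
contact_force: [1.3, 0.5, -1.4]
width: 0.188
grip_force: 30.0
```

Run:
```python
from h import *
from bench import camera,calibration
plan(.6013,.0796,.1363,1.5)
z=np.load("w4.npz"); g=cv2.cvtColor(z["im"],cv2.COLOR_BGR2GRAY)
c=calibration("wrist"); im,d=camera("wrist"); P=cloud(c,d)
plan(.6013,.0796,.1363,1.5)
m=(np.abs(P[...,2]-.083)<.006)&(np.hypot(P[...,0]-.6016,P[...,1]-.0796)<.06); print("visible part of block",m.sum())
tag=cv2.inRange(cv2.cvtColor(z["im"],cv2.COLOR_BGR2HSV)[95:126,297:326],(0,0,235),(180,40,255))
M=cv2.moments(tag,True); t=ray(z,[297+M["m10"]/M["m00"],95+M["m01"]/M["m00"]],.087)[0]; print("tag",t,"hole from tag",t-.023*np.array([np.cos(np.radians(-16.5)),np.sin(np.radians(-16.5))]))
```

```text
t27.23 grasp [0.6017 0.0793 0.2014] yaw 1.47 turn [-0.    -0.002 -0.004] shift [-0.01  -0.012  2.171] j7 -1.65 w 0.188 f 30.0 F [ 1.3  0.5 -1.4]
t27.27 grasp [0.6016 0.0792 0.2014] yaw 1.46 turn [ 0.    -0.001 -0.004] shift [-0.01  -0.013  2.169] j7 -1.65 w 0.190 f 30.0 F [-0.5 -0.4 -0.6]
visible part of block 3454
tag [0.62419459 0.07292791] hole from tag [0.60214173 0.07946027]
```

send_rows --targets '[0,-0.01,0.15,0,0,0,0,0,0,0.25,0,0,0,0,0,0,0.25,0,0,0,0,0,0,0.25,0,0,0,0,0,0,0.25,0,0,0,0,0,0,0.2,0,0,0,0,0,0,0,0,0,0,0,0,0,0,0,0,0,0]'

```text
clock: 28.28
tool_pos: [0.6017, 0.0795, 0.341]
eef_rot: [1.0, 0.013, 0.0, -0.0]
contact_force: [0.2, 0.8, -0.6]
width: 0.197
grip_force: 30.0
```

Run:
```python
from h import *
plan(.6015,.0796,.1363,1.5)
```

```text
t28.27 grasp [0.6018 0.0795 0.161 ] yaw 1.46 turn [-0.    -0.003 -0.005] shift [-0.008 -0.003  0.823] j7 -1.65 w 0.197 f 30.0 F [ 0.2  0.8 -0.6]
```

send_rows --targets '[0,0,0.15,0,0,0,0,0,0,0.25,0,0,0,0,0,0,0.22,0,0,0,0,0,0,0.13,0,0,0,0,0,0,0.07,0,0,0,0,0,0,0,0,0,0,0,0,0,0,0,0,0,0,0,0,0,0,0,0,0]'

```text
clock: 29.28
tool_pos: [0.6017, 0.0796, 0.3164]
eef_rot: [1.0, 0.013, 0.0, -0.0]
contact_force: [0.6, 0.0, -1.1]
width: 0.19
grip_force: 30.0
```

Run:
```python
from h import *
from bench import camera,calibration
plan(.6015,.0796,.1363,1.5)
im,_=camera("wrist"); si,sd=camera("scene"); sc=calibration("scene")
a=cv2.resize(si[190:310,310:460],(400,320),interpolation=cv2.INTER_CUBIC); b=cv2.resize(im[120:360,160:460],(400,320))
cv2.imwrite("pics/f.png",np.hstack([a,b]))
print(proj(sc,[[.6018,.0796,.1104],[.6018,.0796,.084],[.6018,.0796,.0353]]).round(1))
# shank pixels above the block: bright grey against the wood, row by row
for v in range(245,254): print(v,[int(x) for x in cv2.cvtColor(si[v:v+1],cv2.COLOR_BGR2HSV)[0,376:392,1]])
plan(.6015,.0796,.1363,1.5)
```

```text
t29.27 grasp [0.6017 0.0796 0.1364] yaw 1.47 turn [-0.    -0.003 -0.004] shift [-0.005 -0.002  0.003] j7 -1.64 w 0.190 f 30.0 F [ 0.6  0.  -1.1]
[[383.  244.3]
 [382.4 254.9]
 [381.3 273.7]]
245 [83, 86, 93, 87, 79, 50, 9, 18, 9, 15, 3, 10, 42, 68, 86, 91]
246 [83, 85, 89, 91, 89, 70, 16, 16, 32, 13, 8, 17, 43, 72, 89, 90]
247 [84, 82, 84, 85, 91, 74, 25, 8, 5, 9, 8, 3, 14, 35, 61, 80]
248 [82, 82, 82, 84, 88, 59, 12, 3, 6, 10, 10, 6, 6, 3, 22, 51]
249 [81, 82, 79, 81, 77, 34, 6, 2, 5, 3, 9, 6, 6, 14, 9, 14]
250 [82, 80, 78, 67, 41, 10, 2, 2, 2, 5, 9, 6, 9, 9, 9, 0]
251 [75, 65, 47, 21, 3, 3, 2, 2, 2, 8, 3, 6, 9, 12, 6, 6]
252 [47, 23, 8, 9, 8, 2, 2, 0, 2, 6, 8, 3, 3, 6, 9, 6]
253 [6, 0, 9, 6, 5, 2, 2, 4, 5, 6, 9, 6, 12, 8, 6, 3]
t29.38 grasp [0.6017 0.0796 0.1363] yaw 1.47 turn [-0.    -0.002 -0.004] shift [-0.005 -0.001  0.001] j7 -1.64 w 0.188 f 30.0 F [ 0.3  0.8 -0.4]
```

View pics/f.png

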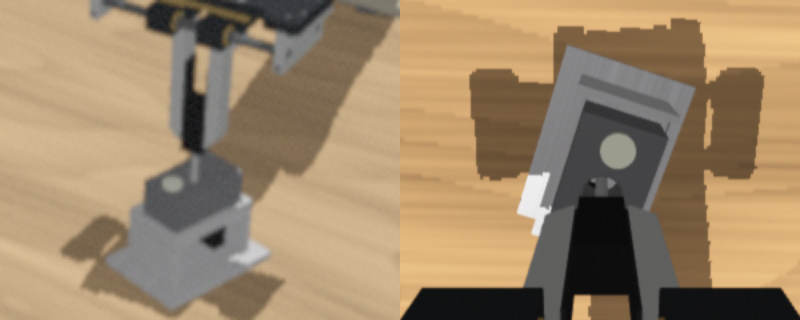

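Left (scene): the pin stands upright in the block at about (196,165), with the handle clear of the block's top. Right (wrist): the shank passes through the middle of the hole at about (602,187), and there is no contact force. The tip is at z ≈ 0.035, which is 15 mm below the block, so I'll hand the job in.

```bash
python3 -c "
from bench import env
print(env.close_job())"
```

```text
the job is handed in; nothing more can be done
None
```

The job is handed in at about 29 s: the round-tag block sits flat in the stand's nest, the bar-tag block sits flat in the tray, and the gripper holds the pin still, upright and centred in the hole, its tip about 15 mm below the block by the arm's readings, with no contact force seen at any stop on the way down.

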